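# Feel along a safety bumper's row of pads

## Task

Test the curved safety bumper by touch: start on the rubber pad next to the round steel connector and run the fingertips lightly along the row to the plain end, so that every pad visibly gives a few millimetres in turn, without ramming any pad hard against its stop. Finish while holding the last pad lightly pressed down, the other pads back up, so that its reading can be taken. Do not lift, tip or shove the bumper, and leave the other things on the bench where they are.

Things in the scene. Friction and masses are not known exactly. Their poses are not given: they have to be found in the camera images.
- bumper: Loose 1.5 kg cart bumper: aluminium rail 34 mm wide, 30 high, bent to an arc of 150 mm radius (arc centre at x = -118 mm, y = 0), six black rubber pads along its top, black end caps 36 high. A round steel connector (22 mm across) sticks out of one end cap only, beside pad 1. Origin: underside, middle of its outline; x to the convex side, y towards the plain end, z up. Any yaw.
- pad1_top (a point): Middle of the top of pad 1 (next to the connector), 46 mm above the bench when not pressed; it goes down with the pad. y points along the row towards pad 6. Pads stand 48 mm apart along the arc. Each is 26 mm wide and 42 mm long along the row, with a flat top 14 mm long that slopes down 6 mm to either end.
- pad1 (a joint): How far pad 1 is pressed down, in m: 0 free, 0.008 bottomed; the pads are sprung, about 0.5 N per mm (2 N at 4 mm), and come back up when released.
- pad2_top (a point): Middle of the top of pad 2, 46 mm above the bench when not pressed; it goes down with the pad. y points along the row towards pad 6.
- pad2 (a joint): How far pad 2 is pressed down, in m: 0 free, 0.008 bottomed.
- pad3_top (a point): Middle of the top of pad 3, 46 mm above the bench when not pressed; it goes down with the pad. y points along the row towards pad 6.
- pad3 (a joint): How far pad 3 is pressed down, in m: 0 free, 0.008 bottomed.
- pad4_top (a point): Middle of the top of pad 4, 46 mm above the bench when not pressed; it goes down with the pad. y points along the row towards pad 6.
- pad4 (a joint): How far pad 4 is pressed down, in m: 0 free, 0.008 bottomed.
- pad5_top (a point): Middle of the top of pad 5, 46 mm above the bench when not pressed; it goes down with the pad. y points along the row towards pad 6.
- pad5 (a joint): How far pad 5 is pressed down, in m: 0 free, 0.008 bottomed.
- pad6_top (a point): Middle of the top of pad 6 (plain end), 46 mm above the bench when not pressed; it goes down with the pad. y points along the row towards pad 6.
- pad6 (a joint): How far pad 6 is pressed down, in m: 0 free, 0.008 bottomed.
- screwdriver: Red-handled screwdriver lying on the bench; leave alone. Origin at its underside.
- bottle: Small white plastic bottle, 38 mm in diameter, 95 mm high, standing; leave alone. Origin under its centre.
- jar: Small closed jar, 54 mm in diameter, 55 mm high; leave alone. Origin under its centre.
- carton: Closed cardboard carton 70 x 50 x 40 mm; leave alone. Origin under its centre.

How it is judged (in metres and radians):
On the way, in this order (a step that is already met when the one before it is completed fails the run):
1. pad 1 is down 1.5 mm under the fingers, pad 2 not yet (value of joint pad1 above 0.0015 m and contact force between the fingers and bumper above 0.2 N and not (value of joint pad2 above 0.0015 m)), for 0.05 s.
2. pad 2 is down 1.5 mm under the fingers, pad 3 not yet (value of joint pad2 above 0.0015 m and contact force between the fingers and bumper above 0.2 N and not (value of joint pad3 above 0.0015 m)), for 0.05 s.
3. pad 3 is down 1.5 mm under the fingers, pad 4 not yet (value of joint pad3 above 0.0015 m and contact force between the fingers and bumper above 0.2 N and not (value of joint pad4 above 0.0015 m)), for 0.05 s.
4. pad 4 is down 1.5 mm under the fingers, pad 5 not yet (value of joint pad4 above 0.0015 m and contact force between the fingers and bumper above 0.2 N and not (value of joint pad5 above 0.0015 m)), for 0.05 s.
5. pad 5 is down 1.5 mm under the fingers, pad 6 not yet (value of joint pad5 above 0.0015 m and contact force between the fingers and bumper above 0.2 N and not (value of joint pad6 above 0.0015 m)), for 0.05 s.
6. pad 6, the last, is down 1.5 mm under the fingers (value of joint pad6 above 0.0015 m and contact force between the fingers and bumper above 0.2 N), for 0.05 s.
At the end, for the whole second after the job is handed in: The fingers still press the sixth pad down by at least 1.5 mm, with 0.2 to 15 N; the other five pads are up (less than 1.5 mm down); the bumper lies flat, within 20 mm of where it was (all of step 6 and value of joint each of pad1, pad2, pad3, pad4, pad5 below 0.0015 m and contact force between the fingers and bumper below 15 N and distance of bumper from where it was at the start of the episode below 0.02 m and angle between bumper's own z axis and vertical below 0.08 rad); the arm keeps its last pose, push and grip.
It fails at once if the fingers press on the bumper with more than 15 N (contact force between the fingers and bumper above 15 N).
It fails at once if the bumper is lifted more than 10 mm or tipped by more than 0.15 rad (height (world z) of bumper above 0.01 m or angle between bumper's own z axis and vertical above 0.15 rad).
It fails at once if the bumper is shoved more than 20 mm (distance of bumper from where it was at the start of the episode above 0.02 m).
It fails at once if another thing on the bench is moved more than 20 mm (distance of any of screwdriver, bottle, jar, carton from where it was at the start of the episode above 0.02 m).
It also fails if it takes over 51 s, if anything falls off the work surface, if the arm or the gripper's body presses on something with over 40 N, if the wrist force passes 120 N, or if a joint passes its speed limit or range.

## Robot

A 7-joint arm with a two-finger parallel gripper is mounted at the origin on the work surface. World frame = base frame: x ahead of the robot, y to its left, z up, the work surface at z = 0. Lengths are in mm, angles in rad, forces in N, time in s.
With the tool pointing down it reaches from about 400 to 875 mm from the base axis. Payload 4.4 kg.
Tool frame: the origin (TCP) lies between the finger pads; the fingertips stand 17 mm ahead of it and the grasp point (between the pads) lies 2 mm behind it; z points along the fingers, y is the line along which they close (so a half turn about z gives the same grasp; the last joint's range is limited). The gripper opens to 85 mm and grips with 20 to 120 N. Pads are 22 mm wide; open, the fingers measure 114 mm over their backs; the gripper's body (76 mm by 85 mm) begins 54 mm behind the grasp point. The pads swing forward as they close: fully open they stand 13 mm farther back than shut.
Start: joints at [-1.41, 0.628, 0.038, 1.517, -0.027, 0.996, -0.02], TCP at [146.133, 633.374, 224.413] pointing down, gripper open.
Joint ranges: [-3.06, 3.06], [-0.37, 2.12], [-1.25, 1.32], [0.18, 2.47], [-1.1, 4.24], [0.23, 1.98], [-2.94, 2.94]. Speed limits (rad/s): [2.57, 2.57, 3.14, 3.14, 3.14, 3.14, 3.14].

## Interface

Orientations are given as [roll, pitch, yaw] about the fixed x, y, z axes, in that order (R = Rz(yaw) Ry(pitch) Rx(roll)).
In Python, from cell import sensors, get_image, ctrl gives the robot as it stands.
- The arm moves only by the tool send_rows, never from a script. Its argument "series" is a list of rows, each a list of 3 entries, a list of its own where there are three numbers: the finger opening in mm, from 0 to 85.4, then the shift along the world's x, y, z in units of 60 mm (1.0 is 60 mm), then the turn, a rotation vector about the world's x, y, z in units of 5 degrees (1.0 is 5 degrees). A call has 1 to 8 rows; each row shifts and turns the commanded pose from where the row before left it; what a row does not reach is not made up. A row lasts 1/8 s, in which the tool goes at most 62.5 mm and 10.7 degrees, less where a joint would pass 70% of its speed; a pose out of reach is approached as far as the arm can. A call is refused whole if a number of a shift passes 1 or a number of a turn 1, either way. A call with a gripper value outside its range is refused whole. The fingers move at their own pace and stop on an object; the grip force is fixed at half the most. Time passes only in rows, so rows that do not move let the fingers close. It gives the time, the measured TCP pose, the force, the opening and the grip force at its end, in the units of the state.
- sensors.read_state(): the state, without advancing time (a new reading comes with each control period).
- get_image(name): name is "side" or "top"; returns a dict with "img" (384x512x3 uint8, red, green, blue), "depth" (384x512 float32, mm along the optical axis (not along the pixel's ray), 0 where there is no reading), "vfov" (degrees; the focal length in pixels is half the picture's height over the tangent of half this angle, whatever the lens; pixels are square), "cx", "cy" (the principal point, pixels), "world_to_cam" (4x4, takes a point from world to camera coordinates). Camera axes: x right, y down, z forward; pixel columns grow to the right and rows downward; lengths in mm; the calibration is good to about 2 mm. A picture is of the moment at which its call begins.
- ctrl.finish_job(): hands the job in; it is judged then, once.
The state is a dict: "clock": time; "qpos": joint angles; "qd": joint speeds; "tau": joint torques, N m; "eef_pos": TCP position; "tool_rot": TCP orientation; "force": force on the tool from outside, world axes, zero at the start; "torque": the same for the moment, N m; "width": finger opening in mm; "gripper_force": force on a finger pad.
Only numpy, scipy, OpenCV 4.12 (cv2) and the standard library are available. Lean on these libraries where they do the work, as an engineer would, in place of code of your own. Each camera call takes 0.05 s, during which the arm holds its last target. There are 200 camera calls.

## Working session

There is one attempt and no reset: what is moved stays moved. The work goes in short steps, Python scripts to look and compute and a tool call to move; the robot and the scene stay as the last step left them, time stands still between calls to the robot, and variables do not carry over. Pictures are saved under pics/ and viewed, at most 10 in all, crops included, and the job is handed in when it is done.

Besides the shell and the picture viewer there is one more tool, called after "Call:" by a JSON object that holds its "op" and its "data", one argument or row to a line. send_rows: Moves the arm, as the interface text tells. Its arguments: {"type":"object","properties":{"series":{"type":"array"}},"required":["series"]}

```bash
mkdir -p pics; python3 - <<'E'
from cell import sensors,get_image
import cv2,numpy as np
s=sensors.read_state();print({k:np.round(v,3) for k,v in s.items()})
for n in("top","side"):
    d=get_image(n);cv2.imwrite(f"pics/{n}1.png",d["img"][:,:,::-1]);np.savez(f"{n}1.npz",**d)
    print(n,d["vfov"],d["cx"],d["cy"],np.round(d["world_to_cam"],3).tolist())
E
```

```text
{'clock': np.float64(0.0), 'qpos': array([-1.41 ,  0.629,  0.038,  1.518, -0.027,  0.996, -0.02 ]), 'qd': array([-0.001,  0.002,  0.002,  0.   ,  0.001,  0.   , -0.001]), 'tau': array([-1.0000e-03, -5.6341e+01,  1.2260e+00, -1.9344e+01,  1.1000e-02,
        1.1000e-02,  0.0000e+00]), 'eef_pos': array([145.995, 632.741, 223.496]), 'tool_rot': array([-3.14 ,  0.   ,  2.915]), 'force': array([0.178, 0.118, 0.47 ]), 'torque': array([ 0.059,  0.008, -0.039]), 'gripper_force': np.float64(0.0), 'width': np.float64(85.357)}
top 42.88242489712135 259.77743748330295 184.06833407735888 [[0.002, -1.0, 0.004, 42.331], [-0.995, -0.002, -0.098, 548.811], [0.098, -0.004, -0.995, 1177.652], [0.0, 0.0, 0.0, 1.0]]
side 48.643191419730286 259.6261536522854 185.4767818824078 [[-0.999, -0.053, -0.004, 545.895], [-0.034, 0.691, -0.722, 14.644], [0.041, -0.721, -0.692, 913.269], [0.0, 0.0, 0.0, 1.0]]
```

View pics/top1.png

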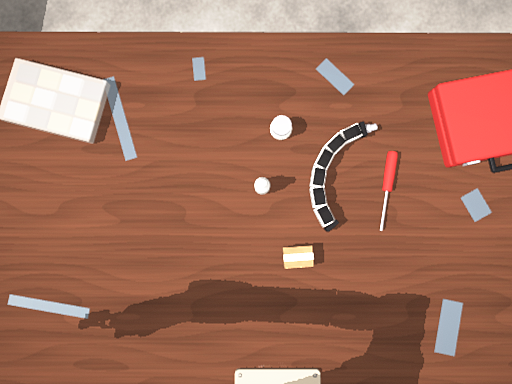

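View pics/side1.png

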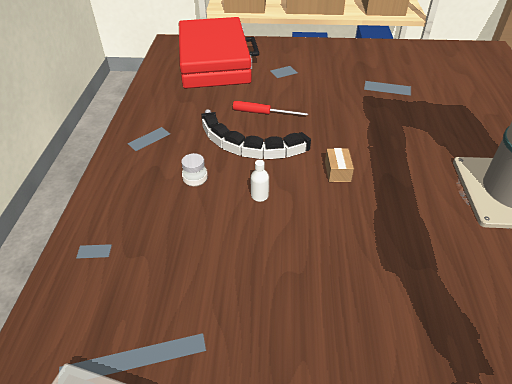

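The top view shows the bumper as an arc. Its connector end is at about (372,127), its plain end at (328,228), and it bulges to the left. The bottle is at (262,186), the jar at (281,127), the screwdriver at (388,190) and the carton at (298,257). Next I'll fit the arc from depth.

```bash
cat > h.py <<'E'
import numpy as np,cv2
from scipy.optimize import least_squares
def cloud(d):
    f=192/np.tan(np.radians(float(d["vfov"])/2));z=d["depth"].astype(float)
    v,u=np.mgrid[:384,:512]
    P=np.stack([(u-d["cx"])*z/f,(v-d["cy"])*z/f,z],-1)
    W=d["world_to_cam"];return (P-W[:3,3])@W[:3,:3]
def proj(d,p):
    f=192/np.tan(np.radians(float(d["vfov"])/2));W=d["world_to_cam"]
    c=np.atleast_2d(p)@W[:3,:3].T+W[:3,3];return c[:,:2]/c[:,2:]*f+[d["cx"],d["cy"]]
E
python3 - <<'E'
from h import *
for n in("top","side"):
    d=np.load(n+"1.npz");P=cloud(d);g=d["img"].max(-1)
    if n=="top": sl=(slice(110,240),slice(300,385)); print("bench z",np.median(P[200:250,100:240,2]))
    else: sl=(slice(100,165),slice(195,316)); print("bench z",np.median(P[220:300,230:340,2]))
    Q=P[sl].reshape(-1,3);G=g[sl].ravel()
    m=(Q[:,2]>36)&(Q[:,2]<55)&(G<70)
    A=Q[m];print(n,m.sum(),np.percentile(A[:,2],[5,50,95]))
    r=least_squares(lambda q:np.hypot(A[:,0]-q[0],A[:,1]-q[1])-150,[A[:,0].mean(),A[:,1].mean()-118],loss="soft_l1",f_scale=5)
    c=r.x; ang=np.unwrap(np.arctan2(A[:,1]-c[1],A[:,0]-c[0]));print("c",c,"rms",np.std(r.fun),"ang range",np.percentile(ang,[0,1,99,100]))
    r2=least_squares(lambda q:np.hypot(A[:,0]-q[0],A[:,1]-q[1])-q[2],list(c)+[150],loss="soft_l1",f_scale=5);print(r2.x)
    h,e=np.histogram(ang,40);print(h,np.round(e,2))
d=np.load("top1.npz");c=cv2.resize(d["img"][110:240,290:420],(780,780)[:2],interpolation=cv2.INTER_CUBIC)
cv2.imwrite("pics/crop1.png",cv2.resize(d["img"][110:240,290:420,::-1],(598,598),interpolation=cv2.INTER_CUBIC))
E
```

```text
bench z 1.4612022802534885
top 974 [38.16772602 44.75768783 49.41971117]
c [ 541.86508183 -247.73899976] rms 7.027390816355358 ang range [0.20990887 0.23182848 2.26342605 2.27976465]
[ 541.66203863 -248.36330349  150.56730259]
[23 14 23 24 28 30 30  7 22 24 26 32 32  9 19 24 31 28 31 16 13 31 31 31
 34 18  5 30 33 31 32 23  1 30 27 33 32 26  7 33] [0.21 0.26 0.31 0.37 0.42 0.47 0.52 0.57 0.62 0.68 0.73 0.78 0.83 0.88
 0.93 0.99 1.04 1.09 1.14 1.19 1.24 1.3  1.35 1.4  1.45 1.5  1.56 1.61
 1.66 1.71 1.76 1.81 1.87 1.92 1.97 2.02 2.07 2.12 2.18 2.23 2.28]
bench z -0.20397090853305416
side 936 [37.1227958  42.7329073  46.34428368]
c [ 542.359492  -244.9061522] rms 8.422746624772403 ang range [0.2060582  0.28190076 2.20073201 2.29204518]
[ 541.46673724 -247.68992797  152.56658791]
[ 8  4 13 15 24 34 35  5 16 19 29 37 28  9 19 26 35 34 30 16 20 26 35 33
 37 19 13 31 34 31 28 21 10 34 36 29 29 22  6  6] [0.21 0.26 0.31 0.36 0.41 0.47 0.52 0.57 0.62 0.68 0.73 0.78 0.83 0.88
 0.94 0.99 1.04 1.09 1.14 1.2  1.25 1.3  1.35 1.41 1.46 1.51 1.56 1.61
 1.67 1.72 1.77 1.82 1.87 1.93 1.98 2.03 2.08 2.14 2.19 2.24 2.29]
```

View pics/crop1.png

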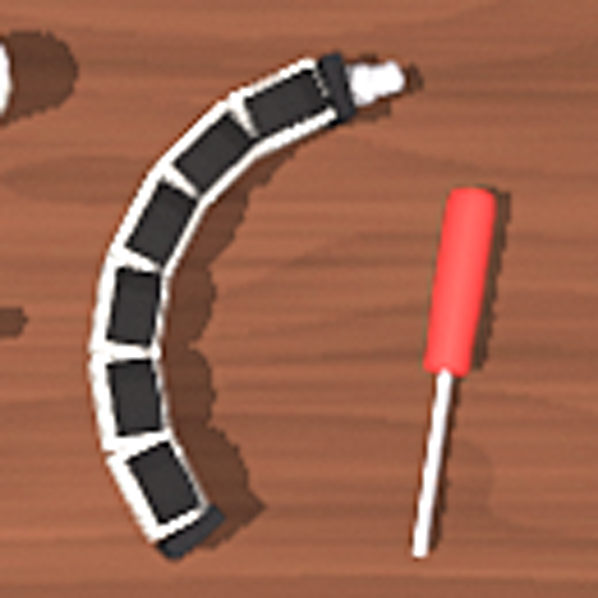

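The crop shows pad 1 at the top right beside the steel connector (375,82) and pad 6 at the bottom (165,482). The fit gives an arc centre of about (542,-247.5) and pad centres at 0.435 + 0.32k rad, and both cameras agree to about 3 mm. Moving over pad 1 with the gripper closed.

Call:
{"op": "send_rows", "data": {
  "series": [
    [0,[0.37,-0.57,0],[0,0,-0.43]],
    [0,[0.37,-0.57,0],[0,0,-0.43]],
    [0,[0.37,-0.57,0],[0,0,-0.43]],
    [0,[0.37,-0.57,0],[0,0,-0.43]],
    [0,[0.37,-0.57,0],[0,0,-0.43]],
    [0,[0.37,-0.57,0],[0,0,-0.43]],
    [0,[0.37,-0.57,0],[0,0,-0.43]],
    [0,[0.37,-0.57,0],[0,0,-0.43]]
  ]
}}

```text
clock: 1.1
eef_pos: [324.2, 358.4, 224.2]
tool_rot: [-3.141, -0.0, 2.613]
force: [-0.1, 0.7, -0.2]
width: 0.3
gripper_force: 0.0
```

```bash
python3 -c "
from cell import sensors
s=sensors.read_state();print(s['qpos'].round(2) if hasattr(s['qpos'],'round') else s['qpos'],s['force'],s['eef_pos'],s['tool_rot'])"
```

```text
[-0.99  0.4   0.13  1.97 -0.07  0.78  0.23] [-0.06502707  0.72326425 -0.23970673] [324.21091306 358.442003   224.22686524] [-3.14118829e+00 -2.96530211e-05  2.61345057e+00]
```

Call:
{"op": "send_rows", "data": {
  "series": [
    [0,[0.37,-0.57,0],[0,0,-0.43]],
    [0,[0.37,-0.57,0],[0,0,-0.43]],
    [0,[0.37,-0.57,0],[0,0,-0.43]],
    [0,[0.37,-0.57,0],[0,0,-0.43]],
    [0,[0.37,-0.57,0],[0,0,-0.43]],
    [0,[0.37,-0.57,0],[0,0,-0.43]],
    [0,[0.37,-0.57,0],[0,0,-0.43]],
    [0,[0.37,-0.57,0],[0,0,-0.43]]
  ]
}}

```text
clock: 2.1
eef_pos: [501.7, 85.1, 224.2]
tool_rot: [-3.141, -0.0, 2.313]
force: [0.0, -0.0, 0.4]
width: 0.0
gripper_force: 0.0
```

Call:
{"op": "send_rows", "data": {
  "series": [
    [0,[0.37,-0.56,0],[0,0,-0.43]],
    [0,[0.37,-0.56,0],[0,0,-0.43]],
    [0,[0.37,-0.56,0],[0,0,-0.43]],
    [0,[0.37,-0.56,0],[0,0,-0.43]],
    [0,[0.37,-0.56,0],[0,0,-0.43]],
    [0,[0.37,-0.56,0],[0,0,-0.43]],
    [0,[0.37,-0.56,0],[0,0,-0.43]],
    [0,[0,0,0],[0,0,-0.43]]
  ]
}}

```text
clock: 3.1
eef_pos: [656.9, -153.3, 223.6]
tool_rot: [-3.14, 0.002, 2.008]
force: [0.5, 0.3, -0.0]
width: 0.2
gripper_force: 0.0
```

Call:
{"op": "send_rows", "data": {
  "series": [
    [0,[0.18,-0.26,0],[0,0,0]],
    [0,[0.18,-0.26,0],[0,0,0]],
    [0,[0,0,-0.6],[0,0,0]],
    [0,[0,0,-0.6],[0,0,0]],
    [0,[0,0,-0.6],[0,0,0]],
    [0,[0,0,-0.46],[0,0,0]],
    [0,[0,0,0],[0,0,0]],
    [0,[0,0,0],[0,0,0]]
  ]
}}

```text
clock: 4.1
eef_pos: [679.0, -179.9, 89.9]
tool_rot: [3.14, 0.001, 2.015]
force: [0.9, -1.0, -0.3]
width: -0.3
gripper_force: 0.0
```

```bash
python3 - <<'E'
from h import *
from cell import sensors,get_image
s=sensors.read_state();print(s["eef_pos"],s["force"])
ims=[]
for n in("side","top"):
    d=get_image(n);P=cloud(d);im=d["img"][:,:,::-1].copy()
    for k in range(6):
        a=.435+.32*k;q=proj(d,[542+150*np.cos(a),-247.5+150*np.sin(a),46])[0]
        cv2.circle(im,tuple(int(x*16) for x in q),12,(0,255,0),-1,cv2.LINE_AA,4)
    q=proj(d,s["eef_pos"]+np.array([0,0,-17.]))[0];print(n,q)
    cv2.circle(im,tuple(int(x*16) for x in q),16,(0,0,255),-1,cv2.LINE_AA,4)
    x0,y0=(180,40) if n=="side" else (290,100)
    ims.append(cv2.resize(im[y0:y0+140,x0:x0+140],(399,400),interpolation=cv2.INTER_CUBIC))
cv2.imwrite("pics/over1.png",np.hstack(ims))
E
```

```text
[ 678.96063826 -179.88100112   89.92378678] [ 0.94959519 -0.99484286 -0.27359949]
side [208.4547698  108.40940582]
top [353.12548477 128.33303636]
```

View pics/over1.png

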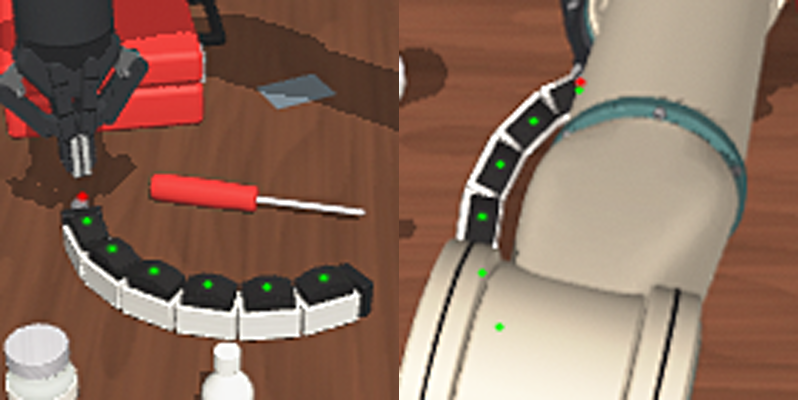

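The overlay puts the green pad centres well on the pads. In the side crop the visible fingertip ends at (80,175), which is above the predicted red dot at (83,197). I'll check that with depth.

```bash
python3 - <<'E'
from h import *
from cell import get_image,sensors
d=get_image("side");P=cloud(d)
print("eef",sensors.read_state()["eef_pos"])
for v in range(84,122,2): print(v,[tuple(P[v,u].round().astype(int)) for u in range(200,216,3)])
im=d["img"][70:130,170:250,::-1];cv2.imwrite("pics/z.png",cv2.resize(im,(800,600),interpolation=cv2.INTER_NEAREST))
E
```

```text
eef [ 679.31204478 -180.37538714   90.52677288]
84 [(np.int64(690), np.int64(-168), np.int64(145)), (np.int64(683), np.int64(-166), np.int64(147)), (np.int64(680), np.int64(-184), np.int64(136)), (np.int64(671), np.int64(-173), np.int64(143)), (np.int64(664), np.int64(-174), np.int64(143)), (np.int64(697), np.int64(-405), np.int64(7))]
86 [(np.int64(691), np.int64(-169), np.int64(140)), (np.int64(683), np.int64(-166), np.int64(142)), (np.int64(677), np.int64(-168), np.int64(141)), (np.int64(670), np.int64(-170), np.int64(140)), (np.int64(665), np.int64(-179), np.int64(134)), (np.int64(698), np.int64(-407), np.int64(-1))]
88 [(np.int64(694), np.int64(-179), np.int64(129)), (np.int64(683), np.int64(-163), np.int64(138)), (np.int64(678), np.int64(-171), np.int64(134)), (np.int64(671), np.int64(-169), np.int64(135)), (np.int64(666), np.int64(-179), np.int64(130)), (np.int64(697), np.int64(-395), np.int64(0))]
90 [(np.int64(694), np.int64(-177), np.int64(125)), (np.int64(685), np.int64(-170), np.int64(129)), (np.int64(678), np.int64(-168), np.int64(130)), (np.int64(673), np.int64(-176), n
[... 3702 characters left out ...]
1), np.int64(-188), np.int64(46)), (np.int64(674), np.int64(-187), np.int64(46)), (np.int64(667), np.int64(-189), np.int64(45))]
118 [(np.int64(717), np.int64(-244), np.int64(0)), (np.int64(701), np.int64(-206), np.int64(26)), (np.int64(687), np.int64(-176), np.int64(48)), (np.int64(680), np.int64(-180), np.int64(45)), (np.int64(673), np.int64(-179), np.int64(46)), (np.int64(666), np.int64(-183), np.int64(44))]
120 [(np.int64(715), np.int64(-233), np.int64(1)), (np.int64(698), np.int64(-194), np.int64(29)), (np.int64(687), np.int64(-174), np.int64(43)), (np.int64(680), np.int64(-175), np.int64(43)), (np.int64(673), np.int64(-178), np.int64(41)), (np.int64(665), np.int64(-177), np.int64(42))]
```

View pics/z.png

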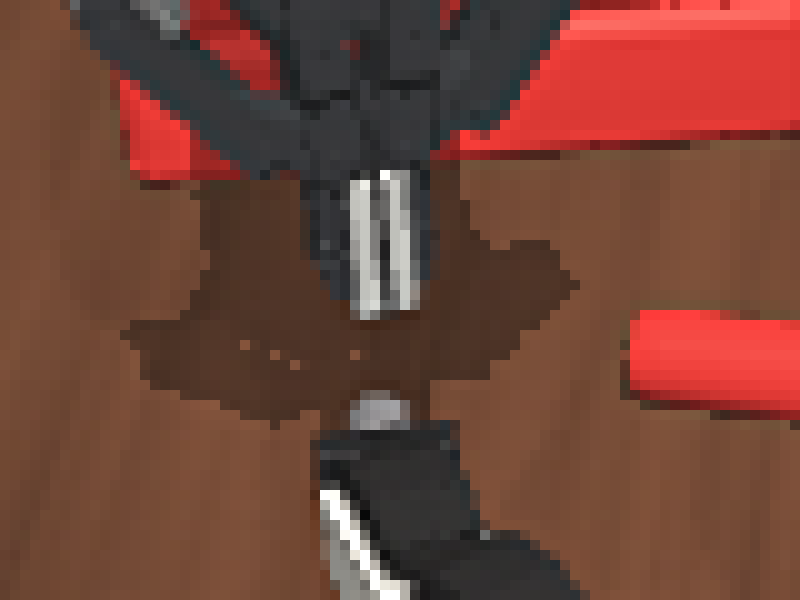

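The finger's front face ends at z≈100 mm, although TCP z is 90. The tip may therefore sit well above the stated offset. I'll descend under guard and compare camera and force as I go.

Call:
{"op": "send_rows", "data": {
  "series": [
    [0,[-0.02,-0.07,-0.17],[0,0,0]],
    [0,[0,0,-0.17],[0,0,0]],
    [0,[0,0,0],[0,0,0]],
    [0,[0,0,0],[0,0,0]]
  ]
}}

```text
clock: 4.75
eef_pos: [677.1, -184.4, 68.2]
tool_rot: [-3.141, -0.0, 2.014]
force: [-0.3, 0.4, 0.7]
width: 0.1
gripper_force: 0.0
```

```bash
cat > m.py <<'E'
from h import *
from cell import get_image,sensors
def meas(n=8):
    F=[];E=[];Z=[]
    for i in range(n):
        d=get_image("side");s=sensors.read_state();F.append(s["force"]);E.append(s["eef_pos"]);Z.append(d["depth"])
    d["depth"]=np.median(Z,0);F=np.array(F)
    print("t",round(float(s["clock"]),2),"eef",np.mean(E,0).round(1),"rpy",np.round(s["tool_rot"],3),"F",F.mean(0).round(2),"sd",F.std(0).round(2))
    return d,np.mean(E,0)
def tip(d,e):
    P=cloud(d);w=(np.hypot(P[...,0]-e[0],P[...,1]-e[1])<17)&(P[...,2]>50)
    v,u=np.nonzero(w);
    for r in np.unique(v)[-4:]:
        print(r,u[v==r].min(),u[v==r].max(),P[r,u[v==r]].mean(0).round(1))
E
python3 -c "
from m import *
d,e=meas();tip(d,e)
cv2.imwrite('pics/z2.png',cv2.resize(d['img'][80:140,180:260,::-1],(800,600),interpolation=cv2.INTER_NEAREST))"
```

```text
t 5.15 eef [ 677.3 -184.4   68.6] rpy [3.141 0.    2.014] F [-0.39  0.07  0.01] sd [0.65 0.34 0.48]
105 204 212 [ 678.1 -174.5   86. ]
106 205 212 [ 677.2 -174.8   83.1]
107 207 212 [ 675.2 -175.3   80. ]
108 207 210 [ 677.9 -175.6   77. ]
```

Call:
{"op": "send_rows", "data": {
  "series": [
    [0,[0.01,0,-0.08],[0,0,0]],
    [0,[0,0,-0.08],[0,0,0]],
    [0,[0,0,0],[0,0,0]],
    [0,[0,0,0],[0,0,0]]
  ]
}}

```text
clock: 5.65
eef_pos: [677.7, -184.5, 58.7]
tool_rot: [-3.141, -0.0, 2.014]
force: [0.2, 0.5, -0.0]
width: -0.1
gripper_force: 0.0
```

```bash
python3 -c "
from m import *
d,e=meas();tip(d,e)
cv2.imwrite('pics/z2.png',cv2.resize(d['img'][80:140,180:260,::-1],(800,600),interpolation=cv2.INTER_NEAREST))"
```

```text
t 6.05 eef [ 677.8 -184.5   58.9] rpy [3.141 0.    2.014] F [ 0.13 -0.01 -0.18] sd [0.27 0.51 0.22]
108 204 214 [ 676.8 -176.4   76.4]
109 205 212 [ 677.9 -174.6   74.7]
110 207 212 [ 675.9 -175.1   71.7]
111 207 212 [ 676.3 -176.    68.2]
```

View pics/z2.png

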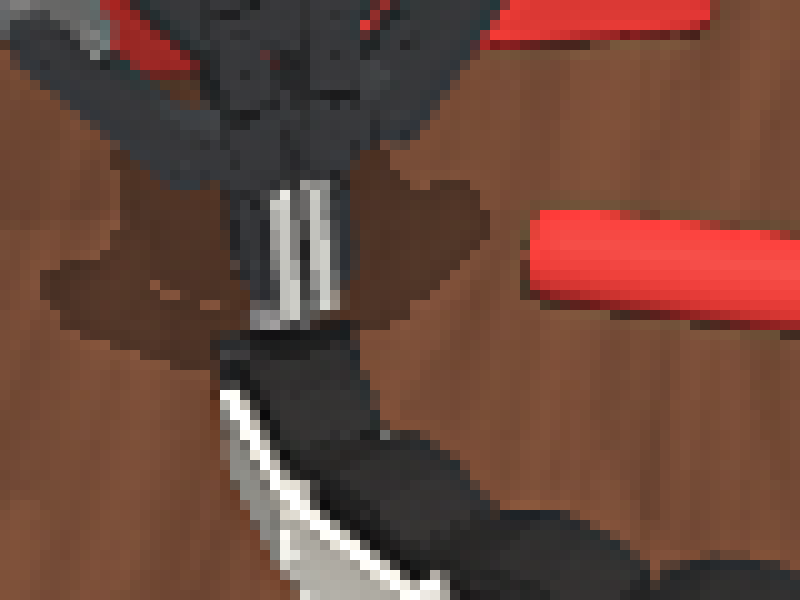

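The tips (pixels (300,320) of the crop) are still about 20 mm above pad 1, and force is zero, so the true tip is about 8 mm above the reported TCP. Continuing down.

Call:
{"op": "send_rows", "data": {
  "series": [
    [0,[0,0,-0.1],[0,0,0]],
    [0,[0,0,-0.1],[0,0,0]],
    [0,[0,0,0],[0,0,0]],
    [0,[0,0,0],[0,0,0]]
  ]
}}

```text
clock: 6.55
eef_pos: [677.8, -184.4, 46.7]
tool_rot: [-3.141, -0.0, 2.014]
force: [-0.1, 0.6, 0.5]
width: 0.1
gripper_force: 0.0
```

```bash
python3 -c "
from m import *
d,e=meas();tip(d,e)"
```

```text
t 6.95 eef [ 677.8 -184.5   47. ] rpy [3.141 0.    2.014] F [0.33 0.17 0.1 ] sd [0.39 0.32 0.55]
113 205 213 [ 677.7 -174.5   63.4]
114 206 213 [ 676.9 -175.4   60. ]
115 208 213 [ 674.7 -175.2   57.3]
116 208 208 [ 680.8 -173.7   55.3]
```

Call:
{"op": "send_rows", "data": {
  "series": [
    [0,[0,0,-0.1],[0,0,0]],
    [0,[0,0,-0.03],[0,0,0]],
    [0,[0,0,0],[0,0,0]],
    [0,[0,0,0],[0,0,0]]
  ]
}}

```text
clock: 7.45
eef_pos: [677.8, -184.5, 39.0]
tool_rot: [3.142, -0.0, 2.014]
force: [0.1, -0.2, 0.9]
width: 0.2
gripper_force: 0.0
```

```bash
python3 -c "
from m import *
d,e=meas(12);tip(d,e)"
```

```text
t 8.05 eef [ 677.8 -184.5   39.1] rpy [ 3.142 -0.     2.014] F [ 0.07 -0.07 -0.07] sd [0.34 0.35 0.54]
115 205 214 [ 677.2 -175.7   56.9]
116 206 213 [ 677.3 -175.    54.5]
117 206 213 [ 676.7 -175.1   51.6]
118 209 209 [ 678.6 -172.6   50.3]
```

Call:
{"op": "send_rows", "data": {
  "series": [
    [0,[0,0,-0.03],[0,0,0]],
    [0,[0,0,-0.03],[0,0,0]],
    [0,[0,0,0],[0,0,0]],
    [0,[0,0,0],[0,0,0]]
  ]
}}

```text
clock: 8.55
eef_pos: [677.9, -184.5, 35.6]
tool_rot: [3.141, 0.0, 2.014]
force: [-0.6, -0.6, 2.8]
width: 0.2
gripper_force: 0.9
```

```bash
python3 -c "
from m import *
d,e=meas(12)"
```

```text
t 9.15 eef [ 677.9 -184.5   35.5] rpy [3.141 0.    2.014] F [ 0.22 -0.28  1.72] sd [0.33 0.52 0.45]
```

Contact is at TCP z ≈ 38.9, and pad 1 is now about 3.4 mm down at 1.7 N. Sliding to pad 2 along the arc.

Call:
{"op": "send_rows", "data": {
  "series": [
    [0,[-0.044,0.09,0],[0,0,0.46]],
    [0,[-0.048,0.088,0],[0,0,0.46]],
    [0,[-0.051,0.086,0],[0,0,0.46]],
    [0,[-0.054,0.084,0],[0,0,0.46]],
    [0,[-0.058,0.082,0],[0,0,0.46]],
    [0,[-0.061,0.079,0],[0,0,0.46]],
    [0,[-0.064,0.077,0],[0,0,0.46]],
    [0,[-0.067,0.074,0],[0,0,0.46]]
  ]
}}

```text
clock: 10.15
eef_pos: [650.7, -144.5, 35.5]
tool_rot: [3.141, 0.0, 2.338]
force: [0.7, -1.0, 1.7]
width: -0.2
gripper_force: 0.9
```

```bash
cat > w.py <<'E'
from m import *
d,e=meas(8)
a=np.arctan2(e[1]+247.5,e[0]-542);print("angle",a.round(3),"pad",((a-.435)/.32+1).round(2),"r",np.hypot(e[1]+247.5,e[0]-542).round(1))
E
python3 w.py
```

```text
t 10.55 eef [ 650.1 -143.9   35.2] rpy [-3.141e+00 -2.000e-03  2.335e+00] F [-0.66  1.01  1.87] sd [0.3  0.72 0.29]
angle 0.764 pad 2.03 r 149.8
```

Call:
{"op": "send_rows", "data": {
  "series": [
    [0,[-0.069,0.071,0],[0,0,0.46]],
    [0,[-0.073,0.069,0],[0,0,0.46]],
    [0,[-0.075,0.066,0],[0,0,0.46]],
    [0,[-0.078,0.062,0],[0,0,0.46]],
    [0,[-0.08,0.059,0],[0,0,0.46]],
    [0,[-0.083,0.056,0],[0,0,0.46]],
    [0,[-0.085,0.053,0],[0,0,0.46]],
    [0,[-0.085,0.048,0],[0,0,0.46]]
  ]
}}

```text
clock: 11.55
eef_pos: [613.0, -115.6, 35.5]
tool_rot: [3.141, 0.0, 2.659]
force: [1.2, -0.6, 1.0]
width: 0.0
gripper_force: 0.9
```

```bash
python3 w.py
```

```text
t 11.95 eef [ 612.2 -115.2   35.2] rpy [-3.141e+00 -2.000e-03  2.657e+00] F [-0.97  0.66  2.03] sd [0.85 0.34 0.57]
angle 1.083 pad 3.02 r 149.8
```

Call:
{"op": "send_rows", "data": {
  "series": [
    [0,[-0.089,0.046,0],[0,0,0.46]],
    [0,[-0.091,0.042,0],[0,0,0.46]],
    [0,[-0.092,0.039,0],[0,0,0.46]],
    [0,[-0.094,0.035,0],[0,0,0.46]],
    [0,[-0.095,0.031,0],[0,0,0.46]],
    [0,[-0.096,0.027,0],[0,0,0.46]],
    [0,[-0.097,0.023,0],[0,0,0.46]],
    [0,[-0.097,0.019,0],[0,0,0.46]]
  ]
}}

```text
clock: 12.95
eef_pos: [567.9, -100.0, 35.5]
tool_rot: [3.142, 0.0, 2.98]
force: [1.5, -0.4, 1.7]
width: -0.0
gripper_force: 1.0
```

```bash
python3 w.py; python3 -c "
from m import *
d=get_image('side');cv2.imwrite('pics/p4.png',cv2.resize(d['img'][70:190,180:340,::-1],(800,600),interpolation=cv2.INTER_CUBIC))"
```

```text
t 13.35 eef [567.  -99.9  35.2] rpy [-3.141e+00 -2.000e-03  2.978e+00] F [-1.05  0.34  1.92] sd [0.67 0.59 0.65]
angle 1.403 pad 4.03 r 149.7
```

View pics/p4.png

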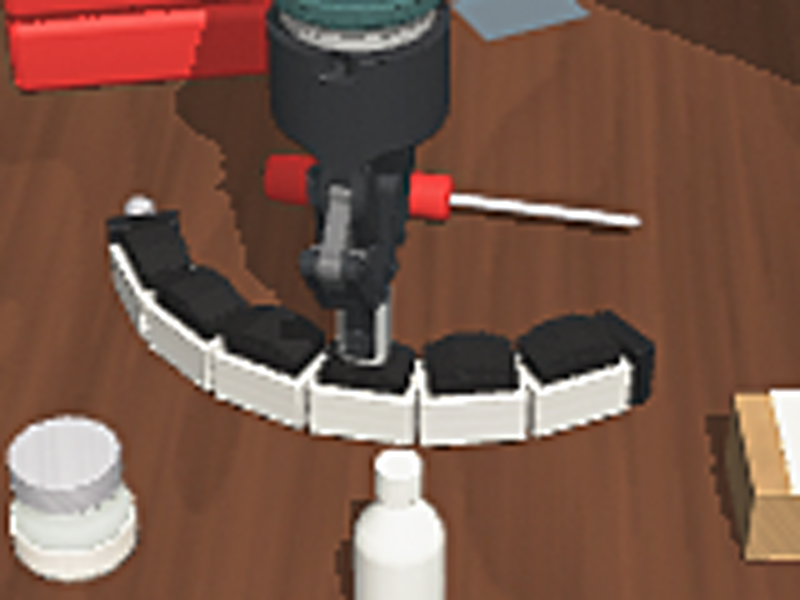

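The picture shows the tips on pad 4 (362,355) with that pad down, the others up, and the bumper unmoved. On to pad 5.

Call:
{"op": "send_rows", "data": {
  "series": [
    [0,[-0.097,0.015,0],[0,0,0.46]],
    [0,[-0.098,0.011,0],[0,0,0.46]],
    [0,[-0.099,0.007,0],[0,0,0.46]],
    [0,[-0.099,0.003,0],[0,0,0.46]],
    [0,[-0.099,-0.001,0],[0,0,0.46]],
    [0,[-0.099,-0.005,0],[0,0,0.46]],
    [0,[-0.099,-0.009,0],[0,0,0.46]],
    [0,[-0.098,-0.012,0],[0,0,0.46]]
  ]
}}

```text
clock: 14.4
eef_pos: [520.6, -99.6, 35.5]
tool_rot: [-3.142, 0.0, -2.982]
force: [1.2, -0.8, 2.1]
width: 0.2
gripper_force: 0.9
```

```bash
python3 w.py
```

```text
t 14.8 eef [519.6 -99.7  35.2] rpy [ 3.141e+00 -2.000e-03 -2.985e+00] F [-1.1   0.06  2.02] sd [0.99 0.34 0.54]
angle 1.721 pad 5.02 r 149.5
```

Call:
{"op": "send_rows", "data": {
  "series": [
    [0,[-0.098,-0.016,0],[0,0,0.46]],
    [0,[-0.098,-0.02,0],[0,0,0.46]],
    [0,[-0.097,-0.024,0],[0,0,0.46]],
    [0,[-0.096,-0.028,0],[0,0,0.46]],
    [0,[-0.094,-0.031,0],[0,0,0.46]],
    [0,[-0.093,-0.035,0],[0,0,0.46]],
    [0,[-0.091,-0.039,0],[0,0,0.46]],
    [0,[-0.088,-0.042,0],[0,0,0.46]]
  ]
}}

```text
clock: 15.8
eef_pos: [475.3, -113.8, 35.5]
tool_rot: [-3.142, 0.0, -2.661]
force: [2.3, 1.1, 2.2]
width: -0.1
gripper_force: 0.9
```

```bash
python3 w.py; python3 -c "
from m import *
d=get_image('side');cv2.imwrite('pics/p6.png',cv2.resize(d['img'][70:190,180:340,::-1],(800,600),interpolation=cv2.INTER_CUBIC))"
```

```text
t 16.2 eef [ 474.4 -114.1   35.3] rpy [ 3.141e+00 -2.000e-03 -2.664e+00] F [-0.78 -0.77  1.73] sd [1.02 0.52 0.24]
angle 2.04 pad 6.01 r 149.5
```

View pics/p6.png

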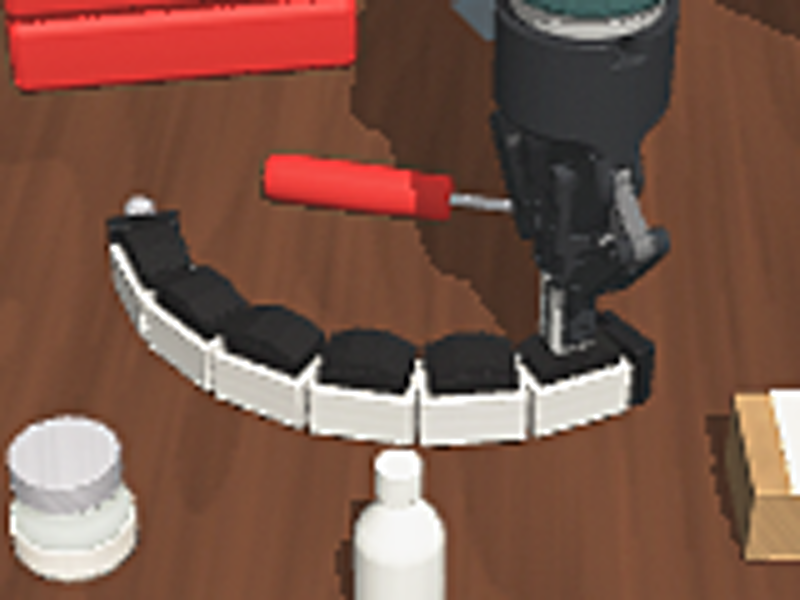

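The tips (570,345) hold pad 6 down at about 1.7 N (3.5 mm). The other pads are up, and neither the bumper nor the other objects have moved. Handing in.

```bash
python3 -c "
from cell import ctrl
print(ctrl.finish_job())"
```

```text
the job is handed in; nothing more can be done
None
```

I ran the fingertips from pad 1 to pad 6 at about 2 N (roughly 3.5–4 mm down at each pad) and handed in with pad 6 held at about 1.7 N; the last picture shows the other pads up and the bumper unmoved, but the hand-in call gave no verdict.

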